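Clamp a head gasket on its jig with a quarter-turn toggle

ROBOT

A 7-joint arm with a two-finger parallel gripper is mounted at the origin on the work surface. World frame = base frame: x ahead of the robot, y to its left, z up, the work surface at z = 0. Lengths are in m, angles in rad, forces in N, time in s.
With the tool pointing down it reaches from about 0.425 to 0.925 m from the base axis. Payload 6.8 kg.
Tool frame: the origin (TCP) lies at the very end of the fingers, on their centre line; the grasp point (between the pads) lies 19 mm behind it; z points along the fingers, y is the line along which they close (so a half turn about z gives the same grasp; the last joint's range is limited). The gripper opens to 85 mm and grips with 20 to 120 N. Pads are 22 mm wide; open, the fingers measure 114 mm over their backs; the gripper's body (76 mm by 85 mm) begins 54 mm behind the grasp point. The pads swing forward as they close: fully open they stand 13 mm farther back than shut.
Start: joints at [-1.26, 0.477, 0.022, 1.555, -0.011, 1.109, -0.083], TCP at [0.274, 0.617, 0.231] pointing down, gripper open.
Joint ranges: [-2.96, 2.96], [-0.34, 2.1], [-1.41, 1.46], [0.24, 2.44], [-1.37, 4.51], [0.17, 1.92], [-2.96, 2.96]. Speed limits (rad/s): [2.39, 2.39, 3.14, 3.14, 3.14, 3.14, 3.14].

INTERFACE

Orientations are given as a unit quaternion [w, x, y, z].
In Python, from station import telemetry, viewer, job, search_frame, cut_out gives the robot as it stands. The module is installed in compiled form; this text tells all that it offers.
- The arm moves only by the shell command python3 -m crank 'ROWS' [FORCE]. ROWS is JSON, a list of rows, each an object with "delta_rot": the turn, a rotation vector about the tool's x, y, z in degrees, a list of three; "xyz": the shift along the tool's x, y, z in m, a list of three; "fingers": the gripper command: -1 is fully open, 1 is shut, values between are in proportion. In form: [{"delta_rot": [ax, ay, az], "xyz": [dx, dy, dz], "fingers": fingers}, ...]. A call has 1 to 10 rows; each row is the pose to reach, as a shift and turn from the pose commanded when the call began, along the tool's axes at that moment; what a row does not reach only later rows make up. A row lasts 1/10 s, in which the tool goes at most 50 mm and 8.59 degrees, less where a joint would pass 70% of its speed; a pose out of reach is approached as far as the arm can. A call with a gripper value outside its range is refused whole. The fingers move at their own pace and stop on an object; FORCE is the grip in N (left out, the last holds). Time passes only in rows, so rows that repeat a pose let the fingers close. It gives the time, the measured TCP pose, the force, the opening and the grip force at its end, in the units of the state.
- telemetry.get_obs(): the state, without advancing time (a new reading comes with each control period).
- viewer.read_camera(name): name is "scene" or "top"; returns a dict with "img" (384x512x3 uint8, red, green, blue), "fx", "fy", "cx", "cy" (pixels), "origin" and "rotation" of the camera in the world. Camera axes: x right, y up, looking along -z (the intrinsics and any distortion apply to the point x, -y, -z); pixel columns grow to the right and rows downward; lengths in m; the calibration is good to about 2 mm. A picture is of the moment at which its call begins. There is no depth.
- job.hand_in(): hands the job in; it is judged then, once.
Trained networks look in the newest picture that a camera, given by its name, has taken for a name from the list of things; names that differ only in an ending like _2 or _b are one class to them, and where a whole thing is asked for, a point or a joint stands for the part that bears it (a point fixed in the world has none). Each returns a list of dicts, best first, with "score" (0 to 1); they miss things now and then, are a little off and sometimes report something else, mostly with a low value. They report only what shows in the picture. A call takes as long as a camera call. They do not tell look-alikes from the thing itself.
- search_frame(camera, thing): "pixel" ([column, row] in pixels, amid what is visible of it).
- cut_out(camera, thing): "pixels" (384x512 bool, what is visible of it) and "pixel" ([column, row] in pixels, amid what is visible of it).
The state is a dict: "t": time; "q": joint angles; "joint_vel": joint speeds; "joint_torque": joint torques, N m; "eef_pos": TCP position; "tool_rot": TCP orientation; "contact_force": force on the tool from outside, world axes, zero at the start; "torque": the same for the moment, N m; "gripper_width": opening from 0.0 (shut) to 1.0 (fully open); "grasp_force": force on a finger pad.
Only numpy, scipy, OpenCV 4.12 (cv2) and the standard library are available. Lean on these libraries where they do the work, as an engineer would, in place of code of your own. Each camera call takes 0.05 s, during which the arm holds its last target. There are 200 camera calls.

TASK

Take the red-handled T-toggle out of its grey holder, feed its T-bar down through the bore of the head gasket and through the slot of the brass plate under it (feel for the slot gently, the plate floats), press it down against its spring, give it a quarter turn and let it go, so that it stays locked and its yellow disc clamps the gasket to the jig. Do not force it, keep the gasket on its two dowels and leave the other things on the bench alone.

Things in the scene. Friction and masses are not known exactly. Their poses are not given: they have to be found in the camera images.
- toggle: T-toggle, loose, about 160 g, upright in the holder, 70 mm tall. Origin at the centre of its T-bar's underside, z up the stem. Steel T-bar at the foot: 26 mm long on x, 8 mm wide on y, 6 mm high. Stem 7.6 mm thick. Red handle on top (see toggle_handle). Between them a sprung yellow disc (see disc).
- toggle_bar (a point): centre of the T-bar, 3 mm above the toggle's origin; its axes are the toggle's.
- toggle_handle (a point): centre of the red handle, 57 mm above the toggle's origin. The handle is 46 mm long on the toggle's x (parallel to the T-bar), 12 mm thick on y, and reaches from 44 to 70 mm above the origin.
- disc (a joint): how far the yellow disc (100 mm diameter, 6 mm thick, sliding on the toggle's stem) is pushed up against its spring, m. At 0 its underside is 18 mm above the toggle's origin; 0.014 is the hard stop (its top then 38 mm above the origin). The spring needs 3.5 N to start and 0.7 N more per mm.
- holder: grey block 110 x 110 x 40 mm high, fixed; origin at the centre of its underside. A round pocket, 36 mm wide and 30 mm deep, in the middle of its top. The toggle hangs in it with the disc on the block's top and the T-bar's underside 22 mm above the table.
- jig: gasket jig, fixed: hollow block 200 x 150 x 60 mm high, blue walls, aluminium deck (z 52 to 60 mm) with a 56 mm square window at its centre. Origin at the centre of its underside, z up. Two dowels, 8 mm thick, 10 mm tall, at x -70, y +-45 mm. Hollow and free below the brass plate down to the table.
- jig_plate (a point): middle of the window at the level of the brass plate's top, 52 mm above the jig's origin. The plate is 8 mm thick; its through slot is 29 mm long on the jig's x and 11 mm wide on y. The plate floats along the jig's y: the slot's middle is at x 0 but at an unmeasured y from -11 to +11 mm of this point; friction (about 8 N) holds it.
- jig_groove (a point): same axis, at the ceiling of the cross groove in the plate's underside, 47 mm above the jig's origin; groove 3 mm deep, 14 mm wide, along the jig's y through the slot's middle (floats with it). With the T-bar's top pressed below 44 mm it can turn a quarter turn either way; the spring then lifts it into the groove, which stops it turning back.
- gasket: black head gasket 170 x 120 x 4 mm, 300 g, loose on the jig's deck, over the dowels (11 mm holes), underside 60 mm above the table. Origin at the centre of its bore, on the underside; axes along the jig's. The bore, 70 mm diameter, lies over the window; the yellow disc spans it.
- piston: bystander: aluminium piston, 68 mm diameter, 56 mm high
- oilcan: bystander: red can, 64 mm diameter, 130 mm high
- screwdriver: bystander: screwdriver lying on the bench
- wrench: bystander: wrench lying on the bench
- liner: bystander: steel ring, 80 mm outside diameter, 55 mm high
Things that resemble listed ones, but are neither listed nor needed, are in the scene too. Several things look just like the jig: the one meant starts farthest from the robot's base.

How it is judged:
By the outcome, as a careful person would: the job done as asked, in the order asked, and still so for the second after the job is handed in, with the robot touching nothing.
It also fails if it takes over 72 s, if anything falls off the work surface, if the arm or the gripper's body presses on something with over 40 N, if the wrist force passes 120 N, or if a joint passes its speed limit or range.

## Working session

There is one attempt and no reset: what is moved stays moved. The work goes in short steps, Python scripts to look and compute and a shell command to move; the robot and the scene stay as the last step left them, time stands still between calls to the robot, and variables do not carry over. Pictures are saved under pics/ and viewed, at most 10 in all, crops included, and the job is handed in when it is done.

```bash
mkdir -p pics; cat > h.py <<'E'
import numpy as np, cv2
from station import telemetry, viewer, job, search_frame, cut_out
def ray(c,p):
    x=(p[0]-c['cx'])/c['fx']; y=(p[1]-c['cy'])/c['fy']
    return np.array(c['rotation']).reshape(3,3)@np.array([x,-y,-1.])
def at(c,p,z):
    d=ray(c,p); o=np.array(c['origin']); return o+d*(z-o[2])/d[2]
def proj(c,P):
    v=np.array(c['rotation']).reshape(3,3).T@(np.array(P)-np.array(c['origin']))
    return [c['cx']+c['fx']*v[0]/-v[2], c['cy']-c['fy']*v[1]/-v[2]]
E
python3 - <<'E'
from h import *
for n in ['top','scene']:
    c=viewer.read_camera(n); cv2.imwrite(f'pics/{n}0.png',c['img'][:,:,::-1])
    print(n,{k:np.round(v,4).tolist() for k,v in c.items() if k!='img'})
    for t in ['toggle','holder','jig','gasket','toggle_handle','disc']:
        for r in search_frame(n,t):
            print(t,round(r['score'],2),np.round(r['pixel'],1),np.round(at(c,r['pixel'],.06),3))
print(telemetry.get_obs())
E
```

```text
top {'fx': 436.4923, 'fy': 436.4923, 'cx': 255.1502, 'cy': 192.7346, 'origin': [0.2412, -0.0055, 1.5959], 'rotation': [-0.6992, -0.0526, 0.0492, 0.7113]}Traceback (most recent call last):
  File "<stdin>", line 7, in <module>
  File "h.py", line 7, in at
    d=ray(c,p); o=np.array(c['origin']); return o+d*(z-o[2])/d[2]
  File "h.py", line 5, in ray
    return np.array(c['rotation']).reshape(3,3)@np.array([x,-y,-1.])
           ~~~~~~~~~~~~~~~~~~~~~~~~~~~~~~~^^^^^
ValueError: cannot reshape array of size 4 into shape (3,3)
```

Rotation is a quaternion.

```bash
sed -i "s/np.array(c\['rotation'\]).reshape(3,3)/M(c['rotation'])/; 2a from scipy.spatial.transform import Rotation as Rn\ndef M(q): return Rn.from_quat([q[1],q[2],q[3],q[0]]).as_matrix()" h.py
python3 - <<'E'
from h import *
for n in ['top','scene']:
    c=viewer.read_camera(n); cv2.imwrite(f'pics/{n}0.png',c['img'][:,:,::-1])
    print(n,{k:np.round(v,4).tolist() for k,v in c.items() if k!='img'})
    for t in ['toggle','holder','jig','gasket','toggle_handle','disc']:
        for r in search_frame(n,t):
            print(t,round(r['score'],2),np.round(r['pixel'],1),np.round(at(c,r['pixel'],.06),3))
print(telemetry.get_obs())
E
```

```text
top {'fx': 436.4923, 'fy': 436.4923, 'cx': 255.1502, 'cy': 192.7346, 'origin': [0.2412, -0.0055, 1.5959], 'rotation': [-0.6992, -0.0526, 0.0492, 0.7113]}
toggle 0.77 [204.7 179.2] [0.516 0.18  0.06 ]
toggle 0.5 [138.  187.4] [0.491 0.418 0.06 ]
jig 0.74 [292.4 234. ] [ 0.316 -0.128  0.06 ]
jig 0.71 [294.4 152.8] [ 0.607 -0.144  0.06 ]
jig 0.68 [372.7 264.1] [ 0.207 -0.403  0.06 ]
gasket 0.8 [302.8 155.5] [ 0.596 -0.174  0.06 ]
toggle_handle 0.82 [203.4 177.3] [0.523 0.184 0.06 ]
disc 0.96 [206.1 180.7] [0.511 0.175 0.06 ]
disc 0.72 [205.5 178.6] [0.518 0.177 0.06 ]
disc 0.7 [217.4 185. ] [0.494 0.134 0.06 ]
scene {'fx': 376.9124, 'fy': 376.9124, 'cx': 258.3472, 'cy': 190.4287, 'origin': [1.0416, 0.4835, 1.083], 'rotation': [0.4113, 0.1399, 0.2902, 0.8527]}
toggle 0.72 [288.5 241.8] [0.525 0.192 0.06 ]
toggle 0.69 [186.3 220.4] [ 0.666 -0.113  0.06 ]
holder 0.85 [282.7 256.1] [0.576 0.207 0.06 ]
jig 0.72 [246.2 163.4] [ 0.356 -0.118  0.06 ]
jig 0.68 [214.7 117.5] [ 0.245 -0.375  0.06 ]
jig 0.66 [188.6 213.9] [ 0.643 -0.125  0.06 ]
jig 0.36 [285.2 258.8] [0.578 0.218 0.06 ]
gasket 0.7 
[... 194 characters left out ...]
: array([-1.26008879,  0.47695732,  0.02243565,  1.55538566, -0.01149398,
        1.10931117, -0.08316368]), 'joint_vel': array([-0.0003668 , -0.00019398, -0.00070936,  0.00072749, -0.00027621,
        0.00072896,  0.00144409]), 'joint_torque': array([-8.07237084e-04, -5.96256244e+01,  1.60555892e+00, -2.81542754e+01,
        1.24573652e-02,  1.31244189e-03,  2.48034860e-05]), 'eef_pos': array([0.27452803, 0.61667808, 0.23134331]), 'tool_rot': array([7.78007143e-06, 2.07932300e-01, 9.78143219e-01, 3.30427455e-05]), 'contact_force': array([-0.30120647, -0.00096717,  0.59651558]), 'torque': array([-0.03920896,  0.01110224, -0.02476148]), 'grasp_force': 0.0, 'gripper_width': 1.0035049980949355}
```

View pics/top0.png

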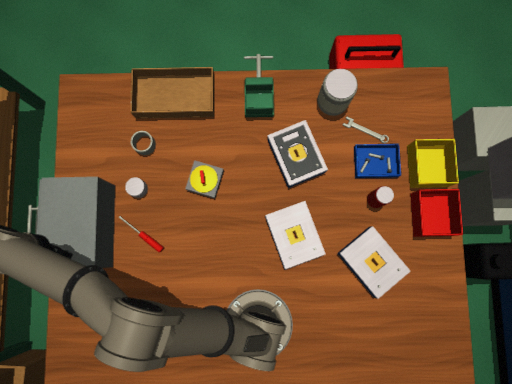

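View pics/scene0.png

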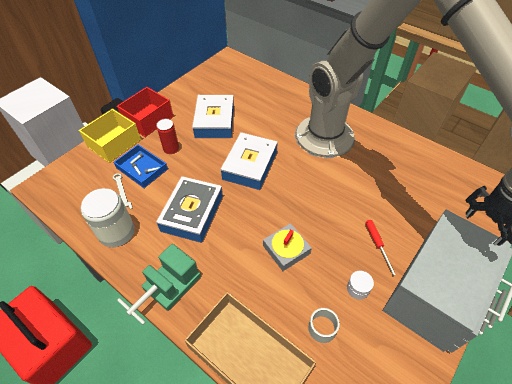

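The gasket-covered jig, the farthest one, is at top (297,153) and scene (190,208). The toggle is in its holder at top (204,179) and scene (288,243). Next I'll zoom in and measure both.

```bash
python3 - <<'E'
from h import *
t=cv2.imread('pics/top0.png'); s=cv2.imread('pics/scene0.png')
z=lambda im,x,y,w,h:cv2.resize(im[y:y+h,x:x+w],(400,300),interpolation=cv2.INTER_CUBIC)
cv2.imwrite('pics/zoom.png',np.vstack([np.hstack([z(t,257,120,80,60),z(t,165,150,80,60)]),np.hstack([z(s,145,172,96,72),z(s,240,207,96,72)])]))
for n,im in [('top',t),('scene',s)]:
    c=viewer.read_camera(n)
    for th,zz in [('toggle_handle',.092),('disc',.046),('holder',.04),('jig',.06),('gasket',.064)]:
        for r in cut_out(n,th):
            m=r['pixels']; ys,xs=np.nonzero(m)
            rc=cv2.minAreaRect(np.c_[xs,ys].astype(np.float32))
            P=np.array([at(c,p,zz)[:2] for p in cv2.boxPoints(rc)])
            print(n,th,round(r['score'],2),m.sum(),np.round(r['pixel'],1),'ctr',np.round(P.mean(0),4),'box',np.round(P,3).tolist())
    hsv=cv2.cvtColor(c['img'],cv2.COLOR_RGB2HSV)
    print(n, 'hsv shapes')
    # yellow disc & red handle
    x0,y0,w,h=(180,160,50,40) if n=='top' else (260,220,60,50)
    sub=hsv[y0:y0+h,x0:x0+w]
    for nm,mk,zz in [('yel',(abs(sub[...,0].astype(int)-28)<8)&(sub[...,1]>120)&(sub[...,2]>100),.046),('red',((sub[...,0]<10)|(sub[...,0]>170))&(sub[...,1]>150),.085)]:
        mm,lab,st,ce=cv2.connectedComponentsWithStats(mk.astype(np.uint8))
        i=1+np.argmax(st[1:,4]); ys,xs=np.nonzero(lab==i)
        rc=cv2.minAreaRect(np.c_[xs+x0,ys+y0].astype(np.float32))
        e=cv2.fitEllipse(cv2.convexHull(np.c_[xs+x0,ys+y0].astype(np.float32)))
        P=np.array([at(c,p,zz)[:2] for p in cv2.boxPoints(rc)])
        print(n,nm,st[i],'ell',np.round(e[0],2),at(c,e[0],zz).round(4),'box',P.round(3).tolist())
E
```

```text
top toggle_handle 0.57 587 [205.9 179. ] ctr [0.5149 0.1799] box [[0.562, 0.227], [0.56, 0.132], [0.468, 0.133], [0.47, 0.227]]
top toggle_handle 0.35 1237 [295.7 149.5] ctr [ 0.6002 -0.1504] box [[0.665, -0.042], [0.725, -0.186], [0.534, -0.258], [0.476, -0.115]]
top disc 0.59 579 [206.9 180.3] ctr [0.5233 0.1856] box [[0.572, 0.235], [0.57, 0.137], [0.475, 0.137], [0.476, 0.234]]
top holder 0.57 429 [216.5 184.3] ctr [0.5219 0.1823] box [[0.484, 0.255], [0.597, 0.221], [0.559, 0.109], [0.447, 0.144]]
top jig 0.9 2762 [375.8 262.1] ctr [ 0.2163 -0.4073] box [[0.25, -0.28], [0.349, -0.41], [0.181, -0.535], [0.085, -0.405]]
top jig 0.79 1239 [296.8 152.4] ctr [ 0.6063 -0.1534] box [[0.672, -0.042], [0.735, -0.189], [0.539, -0.263], [0.479, -0.119]]
top jig 0.79 2480 [291.6 235.5] ctr [ 0.3162 -0.1382] box [[0.385, -0.032], [0.437, -0.181], [0.246, -0.244], [0.196, -0.097]]
top gasket 0.94 1144 [292.7 159.3] ctr [ 0.6118 -0.1548] box [[0.668, -0.067], [0.716, -0.181], [0.555, -0.241], [0.509, -0.13]]
top hsv shapes
top yel [ 10   5  28  28 557] ell [203.34 178.47] [0.5214 0.1862 0.046 
[... 699 characters left out ...]
379, -0.365]]
scene jig 0.65 2196 [248.8 161.3] ctr [ 0.3327 -0.1261] box [[0.469, -0.159], [0.221, -0.267], [0.199, -0.081], [0.441, 0.003]]
scene jig 0.55 1840 [189.2 214.8] ctr [ 0.6192 -0.1411] box [[0.753, -0.174], [0.518, -0.287], [0.489, -0.096], [0.718, -0.008]]
scene gasket 0.96 1210 [194.  196.6] ctr [ 0.6077 -0.1538] box [[0.709, -0.177], [0.525, -0.258], [0.508, -0.124], [0.688, -0.057]]
scene hsv shapes
scene yel [ 12  10  32  28 627] ell [287.4  243.41] [0.5244 0.1882 0.046 ] box [[0.515, 0.121], [0.453, 0.199], [0.533, 0.253], [0.592, 0.179]]
scene red [24 10  9 15 69] ell [287.84 237.04] [0.525  0.1874 0.085 ] box [[0.551, 0.184], [0.497, 0.176], [0.496, 0.19], [0.55, 0.199]]
```

View pics/zoom.png

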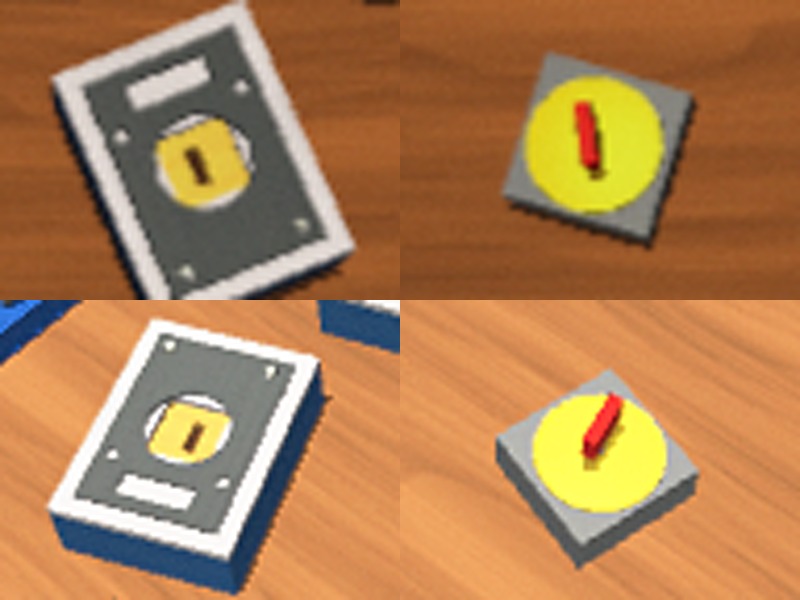

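```bash
cat > jm.py <<'E'
from h import *
from scipy.optimize import least_squares
R=0.1
for n,(x0,y0,w,h) in [('top',(257,112,80,85)),('scene',(145,165,96,84))]:
    c=viewer.read_camera(n); im=c['img']; 
    S=8; sub=cv2.resize(im[y0:y0+h,x0:x0+w],None,fx=S,fy=S,interpolation=cv2.INTER_CUBIC)
    hsv=cv2.cvtColor(sub,cv2.COLOR_RGB2HSV).astype(int)
    full=lambda p:[(p[0]+.5)/S-.5+x0,(p[1]+.5)/S-.5+y0]
    def big(m):
        k,l,st,ce=cv2.connectedComponentsWithStats(m.astype(np.uint8)); i=1+np.argmax(st[1:,4]); return l==i,ce[i]
    m,_=big((hsv[...,1]<70)&(hsv[...,2]>130))
    ct=max(cv2.findContours(m.astype(np.uint8),cv2.RETR_EXTERNAL,cv2.CHAIN_APPROX_NONE)[0],key=cv2.contourArea)[:,0]
    W=np.array([at(c,full(p),.06)[:2] for p in ct[::3]])
    def res(v):
        q=(W-v[:2])@np.array([[np.cos(v[2]),-np.sin(v[2])],[np.sin(v[2]),np.cos(v[2])]])
        a=np.abs(q)-[R,.075]
        return np.where((a>0).all(1),np.hypot(*a.T),a.max(1))
    f=least_squares(res,[.605,-.153,.36],loss='soft_l1',f_scale=.001)
    print(n,'jig deck',f.x[:2].round(4),np.degrees(f.x[2]).round(2),'rms',np.sqrt(np.mean(res(f.x)**2)).round(4))
    th=f.x[2]; u=np.array([np.cos(th),np.sin(th)]); v=np.array([-u[1],u[0]])
    ys,xs=np.mgrid[:sub.shape[0],:sub.shape[1]]
    px=proj(c,[*f.x[:2],.052]); near=np.hypot((xs+.5)/S-.5+x0-px[0],(ys+.5)/S-.5+y0-px[1])<9
    y,_=big((hsv[...,1]>90)&near)
    k=cv2.convexHull(np.argwhere(y)[:,::-1].astype(np.int32)); hull=cv2.fillConvexPoly(np.zeros(y.shape,np.uint8),k,1)>0
    d,ce=big(hull&(hsv[...,2]<140)&near)
    p=at(c,full(ce),.052)[:2]; q=p-f.x[:2]
    rr=cv2.minAreaRect(np.argwhere(d)[:,::-1].astype(np.float32)); B=np.array([at(c,full(b),.052)[:2] for b in cv2.boxPoints(rr)])
    print('  slot',p.round(4),'jig xy',(q@u).round(4),(q@v).round(4),'box',((B-f.x[:2])@np.c_[u,v]).round(3).tolist())
    gk=(hsv[...,1]<70)&(hsv[...,2]<130)
E
python3 jm.py
```

```text
top jig deck [ 0.6097 -0.1535] 21.68 rms 0.0004
  slot [ 0.6092 -0.1503] jig xy 0.0006 0.0032 box [[0.014, 0.008], [0.014, -0.002], [-0.014, -0.002], [-0.014, 0.008]]
scene jig deck [ 0.6106 -0.1527] 21.7 rms 0.0012
  slot [ 0.6091 -0.1501] jig xy -0.0005 0.0029 box [[0.01, -0.001], [-0.014, -0.0], [-0.012, 0.007], [0.012, 0.006]]
```

Jig at (0.610, -0.153), yaw 21.7°, with its slot near (0.609, -0.150). Toggle at (0.523, 0.187), yaw about 8°. The reach and sizes check out, so I'll move above the toggle.

```bash
python3 -m crank '[{"delta_rot":[0,0,-8],"xyz":[-0.401,-0.291,0],"fingers":-1},{"delta_rot":[0,0,-16],"xyz":[-0.401,-0.291,0],"fingers":-1},{"delta_rot":[0,0,-24],"xyz":[-0.401,-0.291,0],"fingers":-1},{"delta_rot":[0,0,-32],"xyz":[-0.401,-0.291,0.0],"fingers":-0.4},{"delta_rot":[0,0,-32],"xyz":[-0.401,-0.291,0.0],"fingers":-0.4},{"delta_rot":[0,0,-32],"xyz":[-0.401,-0.291,0.08],"fingers":-0.4},{"delta_rot":[0,0,-32],"xyz":[-0.401,-0.291,0.08],"fingers":-0.4},{"delta_rot":[0,0,-32],"xyz":[-0.401,-0.291,0.08],"fingers":-0.4},{"delta_rot":[0,0,-32],"xyz":[-0.401,-0.291,0.08],"fingers":-0.4},{"delta_rot":[0,0,-32],"xyz":[-0.401,-0.291,0.08],"fingers":-0.4}]' 70
cat > d.py <<'E'
import sys; from h import *
o=telemetry.get_obs(); q=M(o['tool_rot']); tgt=np.array(eval(sys.argv[1])); 
y=np.degrees(np.arctan2(q[1,1],q[0,1]))
print('t',round(o['t'],2),'pos',o['eef_pos'].round(4),'tooly yaw',y.round(2),'tilt',(np.degrees(np.arccos(-q[2,2]))).round(2),'q7',o['q'][6].round(2),'F',o['contact_force'].round(1),'T',o['torque'].round(2),'grip',o['grasp_force'],o['gripper_width'])
print('tool delta',(q.T@(tgt[:3]-o['eef_pos'])).round(4),'az',(-(tgt[3]-y)).round(2))
E
python3 d.py '[.523,.187,.063,98]'
```

```text
t: 2.5
eef_pos: [0.5195, 0.1928, 0.1536]
tool_rot: [0.0, -0.07, 0.998, 0.0]
contact_force: [0.8, -0.7, -0.0]
gripper_width: 0.699
grasp_force: 0.0
t 2.5 pos [0.5195 0.1928 0.1536] tooly yaw 98.01 tilt 0.06 q7 1.27 F [ 0.8 -0.7 -0. ] T [ 0.01  0.01 -0.01] grip 0.0 0.6994420472240673
tool delta [-0.0026 -0.0063  0.0906] az 0.01
```

```bash
python3 -m crank '[{"delta_rot":[0,0,0],"xyz":[0,0,0.03],"fingers":-0.4},{"delta_rot":[0,0,0],"xyz":[0,0,0.03],"fingers":-0.4},{"delta_rot":[0,0,0],"xyz":[0,0,0.03],"fingers":-0.4}]' >/dev/null
python3 d.py '[.523,.187,.063,98]'
```

```text
t 2.8 pos [0.518  0.1954 0.124 ] tooly yaw 98.08 tilt 0.07 q7 1.27 F [-0.5 -0.   0.8] T [ 0.06 -0.03 -0.01] grip 0.0 0.6996296360343145
tool delta [-0.0038 -0.0091  0.0609] az 0.08
```

```bash
python3 -m crank '[{"delta_rot":[0,0,0],"xyz":[-0.004,-0.009,0.0],"fingers":-0.4},{"delta_rot":[0,0,0],"xyz":[-0.004,-0.009,0.03],"fingers":-0.4},{"delta_rot":[0,0,0],"xyz":[-0.004,-0.009,0.061],"fingers":-0.4},{"delta_rot":[0,0,0],"xyz":[-0.004,-0.009,0.061],"fingers":-0.4},{"delta_rot":[0,0,0],"xyz":[-0.004,-0.009,0.061],"fingers":-0.4}]' >/dev/null
python3 d.py '[.523,.187,.063,98]'
python3 - <<'E'
from h import *
t=viewer.read_camera('top')['img']; s=viewer.read_camera('scene')['img']
z=lambda im,x,y,w,h:cv2.resize(im[y:y+h,x:x+w],(400,300),interpolation=cv2.INTER_CUBIC)
cv2.imwrite('pics/g1.png',np.hstack([z(t,165,150,80,60),z(s,240,187,112,84)])[:,:,::-1])
E
```

```text
t 3.3 pos [0.5243 0.1867 0.0639] tooly yaw 98.06 tilt 0.04 q7 1.29 F [0.7 0.9 0.9] T [-0.03 -0.06 -0.07] grip 0.0 0.6963402406138889
tool delta [0.0012 0.0005 0.0009] az 0.06
```

View pics/g1.png

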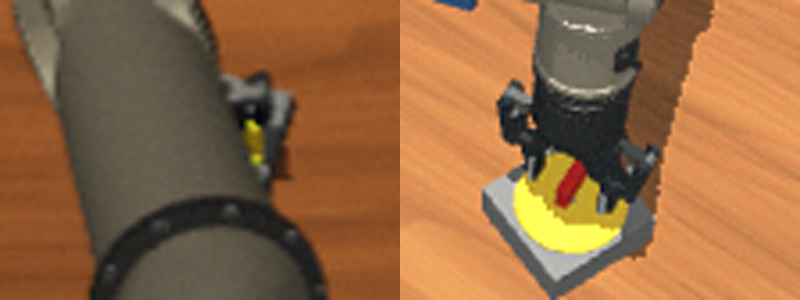

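The fingers straddle the red handle, which sits between the pads at crop (570,185). Closing, then lifting slightly.

```bash
python3 -m crank '[{"delta_rot":[0,0,0],"xyz":[0.001,0,0.0],"fingers":1},{"delta_rot":[0,0,0],"xyz":[0.001,0,0],"fingers":1},{"delta_rot":[0,0,0],"xyz":[0.001,0,0],"fingers":1},{"delta_rot":[0,0,0],"xyz":[0.001,0,0],"fingers":1},{"delta_rot":[0,0,0],"xyz":[0.001,0,0],"fingers":1},{"delta_rot":[0,0,0],"xyz":[0.001,0,0],"fingers":1},{"delta_rot":[0,0,0],"xyz":[0.001,0,0],"fingers":1}]' 70 
python3 d.py '[.523,.187,.063,98]'
```

```text
t: 4.1
eef_pos: [0.5231, 0.1861, 0.063]
tool_rot: [0.0, -0.07, 0.998, 0.0]
contact_force: [0.1, -0.1, 2.9]
gripper_width: 0.126
grasp_force: 69.2
t 4.1 pos [0.5231 0.1861 0.063 ] tooly yaw 98.0 tilt 0.03 q7 1.29 F [ 0.1 -0.1  2.9] T [ 0.03 -0.02  0.  ] grip 69.18311476707458 0.12559702713027554
tool delta [-0.      0.0009 -0.    ] az 0.0
```

```bash
python3 -m crank '[{"delta_rot":[0,0,0],"xyz":[0,0,-0.02],"fingers":1},{"delta_rot":[0,0,0],"xyz":[0,0,-0.05],"fingers":1},{"delta_rot":[0,0,0],"xyz":[0,0,-0.1],"fingers":1},{"delta_rot":[0,0,0],"xyz":[0,0,-0.1],"fingers":1},{"delta_rot":[0,0,0],"xyz":[0,0,-0.1],"fingers":1}]' >/dev/null
python3 d.py '[.6092,-.1502,.163,111.7]'
```

```text
t 4.6 pos [0.5231 0.1861 0.1634] tooly yaw 98.0 tilt 0.1 q7 1.28 F [-0.6 -0.  -2.7] T [-0.02 -0.03 -0.01] grip 68.92443895339966 0.12715295569207147
tool delta [-3.84e-02 -3.45e-01  3.00e-04] az -13.7
```

```bash
python3 -m crank '[{"delta_rot":[0,0,-4],"xyz":[-0.004,-0.035,0],"fingers":1},{"delta_rot":[0,0,-8],"xyz":[-0.009,-0.08,0],"fingers":1},{"delta_rot":[0,0,-13.7],"xyz":[-0.014,-0.125,0],"fingers":1},{"delta_rot":[0,0,-13.7],"xyz":[-0.019,-0.17,0],"fingers":1},{"delta_rot":[0,0,-13.7],"xyz":[-0.024,-0.215,0],"fingers":1},{"delta_rot":[0,0,-13.7],"xyz":[-0.029,-0.26,0],"fingers":1},{"delta_rot":[0,0,-13.7],"xyz":[-0.034,-0.305,0],"fingers":1},{"delta_rot":[0,0,-13.7],"xyz":[-0.038,-0.345,0],"fingers":1},{"delta_rot":[0,0,-13.7],"xyz":[-0.038,-0.345,0],"fingers":1},{"delta_rot":[0,0,-13.7],"xyz":[-0.038,-0.345,0],"fingers":1}]' >/dev/null
python3 d.py '[.6092,-.1502,.163,111.7]'
python3 - <<'E'
from h import *
s=viewer.read_camera('scene')['img']; cv2.imwrite('pics/j1full.png',s[:,:,::-1])
cv2.imwrite('pics/j1.png',cv2.resize(s[140:260,120:280],(800,600),interpolation=cv2.INTER_CUBIC)[:,:,::-1])
E
```

```text
t 5.6 pos [ 0.6069 -0.1514  0.1604] tooly yaw 111.55 tilt 0.24 q7 2.15 F [ 0.1  1.5 -1.8] T [ 0.05 -0.03 -0.01] grip 68.81840229034424 0.12951291668302758
tool delta [-0.0026  0.0003 -0.0026] az -0.15
```

View pics/j1.png

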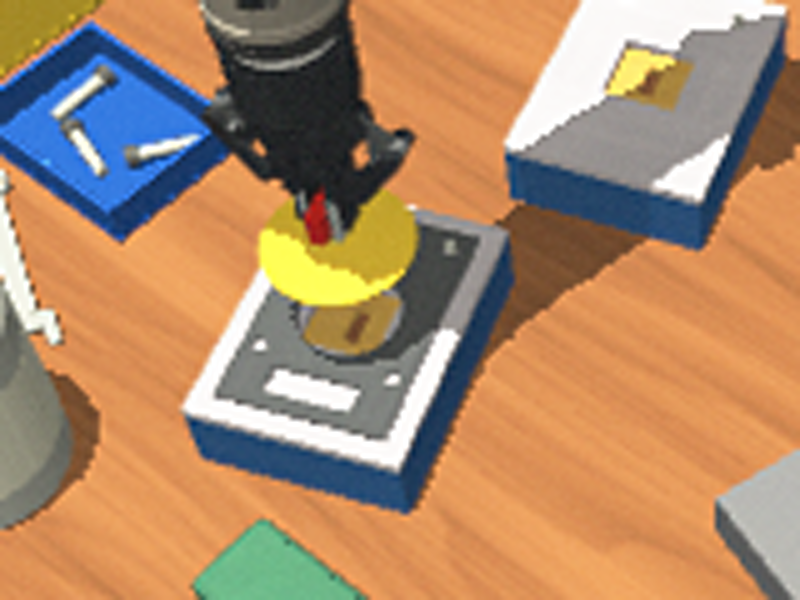

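```bash
python3 -m crank '[{"delta_rot":[0,0,0],"xyz":[-0.001,0,0],"fingers":1},{"delta_rot":[0,0,0],"xyz":[-0.001,0,0],"fingers":1},{"delta_rot":[0,0,0],"xyz":[-0.001,0,0],"fingers":1}]' >/dev/null
cat > disc.py <<'E'
from h import *
from scipy.optimize import least_squares
def run(n,guess,zo,box):
    c=viewer.read_camera(n); o=telemetry.get_obs(); x0,y0,w,h=box; S=8
    sub=cv2.resize(c['img'][y0:y0+h,x0:x0+w],None,fx=S,fy=S,interpolation=cv2.INTER_CUBIC)
    hsv=cv2.cvtColor(sub,cv2.COLOR_RGB2HSV).astype(int)
    m=((abs(hsv[...,0]-28)<5)&(hsv[...,1]>160)&(hsv[...,2]>70)).astype(np.uint8)
    k,l,st,ce=cv2.connectedComponentsWithStats(m); i=1+np.argmax(st[1:,4])
    hull=cv2.convexHull(np.argwhere(l==i)[:,::-1].astype(np.int32))
    mm=cv2.drawContours(np.zeros(m.shape,np.uint8),[hull],-1,1,-1)
    # contour pts of real mask that lie on its hull
    ct=max(cv2.findContours((l==i).astype(np.uint8),0,cv2.CHAIN_APPROX_NONE)[0],key=cv2.contourArea)[:,0]
    pts=np.array([p for p in ct if abs(cv2.pointPolygonTest(hull,(float(p[0]),float(p[1])),True))<3],float)
    pts=(pts+.5)/S-.5+[x0,y0]
    a=np.linspace(0,2*np.pi,180)
    def res(v):
        P=[proj(c,[v[0]+.05*np.cos(t),v[1]+.05*np.sin(t),zo+z]) for z in (.018,.024) for t in a]
        H=cv2.convexHull(np.array(P,np.float32))
        return [cv2.pointPolygonTest(H,(float(p[0]),float(p[1])),True) for p in pts]
    f=least_squares(res,guess,diff_step=1e-3,loss='soft_l1',f_scale=.3)
    r=M(o['tool_rot']); d=np.array([f.x[0],f.x[1],o['eef_pos'][2]])-o['eef_pos']
    print(n,'toggle',f.x.round(4),'eef',o['eef_pos'].round(4),'offset in tool xy',(r.T@d)[:2].round(4),'rms px',np.sqrt(np.mean(np.square(res(f.x)))).round(2),len(pts))
    cv2.imwrite(f'pics/mask_{n}.png',(l==i)*255)
if __name__=='__main__':
    import sys
    p=telemetry.get_obs()['eef_pos']; 
    run('scene',p[:2]+.001,p[2]-.041,(160,165,60,50))
E
python3 disc.py; python3 d.py '[.6092,-.1502,.163,111.7]'; python3 jm.py
```

```text
scene toggle [ 0.6085 -0.1494] eef [ 0.6095 -0.149   0.1628] offset in tool xy [ 0.001 -0.   ] rms px 0.67 478
t 6.0 pos [ 0.6095 -0.149   0.1628] tooly yaw 111.79 tilt 0.01 q7 2.15 F [-0.  -0.4 -1.2] T [-0.03  0.01 -0.  ] grip 68.82491111755371 0.1300191559905634
tool delta [ 0.0007 -0.001  -0.0002] az 0.09
top jig deck [ 0.6094 -0.1565] 22.58 rms 0.0087[ WARN:0@0.722] global loadsave.cpp:1063 imwrite_ Unsupported depth image for selected encoder is fallbacked to CV_8U.
Traceback (most recent call last):
  File "jm.py", line 23, in <module>
    y,_=big((hsv[...,1]>90)&near)
        ~~~^^^^^^^^^^^^^^^^^^^^^^
  File "jm.py", line 10, in big
    k,l,st,ce=cv2.connectedComponentsWithStats(m.astype(np.uint8)); i=1+np.argmax(st[1:,4]); return l==i,ce[i]
                                                                        ~~~~~~~~~^^^^^^^^^^
ValueError: attempt to get argmax of an empty sequence
```

```bash
python3 -m crank '[{"delta_rot":[0,0,0],"xyz":[-0.0003,-0.001,0.02],"fingers":1},{"delta_rot":[0,0,0],"xyz":[-0.0003,-0.001,0.04],"fingers":1},{"delta_rot":[0,0,0],"xyz":[-0.0003,-0.001,0.055],"fingers":1},{"delta_rot":[0,0,0],"xyz":[-0.0003,-0.001,0.064],"fingers":1},{"delta_rot":[0,0,0],"xyz":[-0.0003,-0.001,0.064],"fingers":1},{"delta_rot":[0,0,0],"xyz":[-0.0003,-0.001,0.064],"fingers":1}]' >/dev/null
python3 d.py '[.6092,-.1502,.093,111.7]'
```

```text
t 6.65 pos [ 0.6105 -0.1509  0.0993] tooly yaw 111.71 tilt 0.04 q7 2.16 F [ 0.4 -0.5 -1.2] T [-0.02  0.04 -0.03] grip 68.90984058380127 0.12592510810651328
tool delta [0.001  0.0011 0.0063] az 0.01
```

```bash
python3 -m crank '[{"delta_rot":[0,0,0],"xyz":[0,0.001,0.0],"fingers":1},{"delta_rot":[0,0,0],"xyz":[0,0.001,0.002],"fingers":1},{"delta_rot":[0,0,0],"xyz":[0,0.001,0.004],"fingers":1},{"delta_rot":[0,0,0],"xyz":[0,0.001,0.006],"fingers":1},{"delta_rot":[0,0,0],"xyz":[0,0.001,0.008],"fingers":1},{"delta_rot":[0,0,0],"xyz":[0,0.001,0.009],"fingers":1},{"delta_rot":[0,0,0],"xyz":[0,0.001,0.009],"fingers":1}]' >/dev/null
python3 d.py '[.6092,-.1502,.093,111.7]'
```

```text
t 7.35 pos [ 0.6095 -0.1499  0.0895] tooly yaw 111.7 tilt 0.03 q7 2.16 F [-0.3 -0.2 -0.5] T [ 0.04  0.   -0.01] grip 68.90918970108032 0.12994558465115427
tool delta [ 0.0004 -0.0002 -0.0035] az 0.0
```

```bash
python3 -m crank '[{"delta_rot":[0,0,0],"xyz":[0,0,0.002],"fingers":1},{"delta_rot":[0,0,0],"xyz":[0,0,0.004],"fingers":1},{"delta_rot":[0,0,0],"xyz":[0,0,0.006],"fingers":1},{"delta_rot":[0,0,0],"xyz":[0,0,0.006],"fingers":1}]' >/dev/null
python3 d.py '[.6092,-.1502,.0765,111.7]'
```

```text
t 7.75 pos [ 0.6099 -0.15    0.0842] tooly yaw 111.7 tilt 0.03 q7 2.16 F [-2.3  0.2  4.2] T [ 0.1   0.36 -0.04] grip 69.86339807510376 0.12561910123632541
tool delta [0.0008 0.0001 0.0077] az -0.0
```

```bash
python3 -m crank '[{"delta_rot":[0,0,0],"xyz":[0,0,0.002],"fingers":1},{"delta_rot":[0,0,0],"xyz":[0,0,0.004],"fingers":1},{"delta_rot":[0,0,0],"xyz":[0,0,0.006],"fingers":1},{"delta_rot":[0,0,0],"xyz":[0,0,0.008],"fingers":1},{"delta_rot":[0,0,0],"xyz":[0,0,0.009],"fingers":1},{"delta_rot":[0,0,0],"xyz":[0,0,0.009],"fingers":1}]' >/dev/null
python3 d.py '[.6092,-.1502,.0765,111.7]'
```

```text
t 8.35 pos [ 0.61   -0.15    0.0759] tooly yaw 111.7 tilt 0.04 q7 2.16 F [-4.2  0.7 10.2] T [0.19 0.82 0.05] grip 70.52698373794556 0.129499867284293
tool delta [ 0.0008  0.0001 -0.0006] az -0.0
```

```bash
python3 -m crank '[{"delta_rot":[0,0,0],"xyz":[0.0006,0,0],"fingers":1},{"delta_rot":[0,0,5],"xyz":[0.0006,0,0],"fingers":1},{"delta_rot":[0,0,12],"xyz":[0.0006,0,0],"fingers":1},{"delta_rot":[0,0,20],"xyz":[0.0006,0,0],"fingers":1},{"delta_rot":[0,0,28],"xyz":[0.0006,0,0],"fingers":1},{"delta_rot":[0,0,36],"xyz":[0.0006,0,0],"fingers":1},{"delta_rot":[0,0,44],"xyz":[0.0006,0,0],"fingers":1},{"delta_rot":[0,0,45],"xyz":[0.0006,0,0],"fingers":1},{"delta_rot":[0,0,45],"xyz":[0.0006,0,0],"fingers":1}]' >/dev/null
python3 d.py '[.6097,-.1501,.0765,21.7]'
```

```text
t 9.25 pos [ 0.6111 -0.1507  0.0766] tooly yaw 66.7 tilt 0.24 q7 1.52 F [-0.5  0.4 10.3] T [-0.09  0.14  0.08] grip 70.63695430755615 0.12767114968912682
tool delta [ 0.0015 -0.      0.0001] az 45.0
```

Turning freely with low torque. Continuing the second half.

```bash
python3 -m crank '[{"delta_rot":[0,0,8],"xyz":[0.0006,0,0],"fingers":1},{"delta_rot":[0,0,16],"xyz":[0.0006,0,0],"fingers":1},{"delta_rot":[0,0,24],"xyz":[0.0006,0,0],"fingers":1},{"delta_rot":[0,0,32],"xyz":[0.0006,0,0],"fingers":1},{"delta_rot":[0,0,40],"xyz":[0.0006,0,0],"fingers":1},{"delta_rot":[0,0,45],"xyz":[0.0006,0,0],"fingers":1},{"delta_rot":[0,0,45],"xyz":[0.0006,0,0],"fingers":1},{"delta_rot":[0,0,45],"xyz":[0.0006,0,0],"fingers":1}]' >/dev/null
python3 d.py '[.6097,-.1501,.082,21.7]'
```

```text
t 10.05 pos [ 0.6103 -0.1504  0.0764] tooly yaw 21.68 tilt 0.21 q7 0.88 F [-1.2 -0.1 10.9] T [ 0.02  0.24 -0.15] grip 70.69278001785278 0.12690740512473894
tool delta [ 0.0005 -0.0005 -0.0056] az -0.02
```

```bash
python3 -m crank '[{"delta_rot":[0,0,0],"xyz":[0,0,-0.0015],"fingers":1},{"delta_rot":[0,0,0],"xyz":[0,0,-0.003],"fingers":1},{"delta_rot":[0,0,0],"xyz":[0,0,-0.005],"fingers":1},{"delta_rot":[0,0,0],"xyz":[0,0,-0.005],"fingers":1}]' >/dev/null
python3 d.py '[.6097,-.1501,.082,21.7]'
```

```text
t 10.45 pos [ 0.61   -0.1505  0.0812] tooly yaw 21.7 tilt 0.18 q7 0.88 F [-0.5 -0.8  8.1] T [-0.08  0.13 -0.02] grip 70.34149289131165 0.1313773740570995
tool delta [ 0.0004 -0.0001 -0.0008] az -0.0
```

```bash
python3 -m crank '[{"delta_rot":[0,0,0],"xyz":[0,0,-0.0005],"fingers":0.5},{"delta_rot":[0,0,0],"xyz":[0,0,-0.0005],"fingers":0},{"delta_rot":[0,0,0],"xyz":[0,0,-0.0005],"fingers":-0.2},{"delta_rot":[0,0,0],"xyz":[0,0,-0.0005],"fingers":-0.2},{"delta_rot":[0,0,0],"xyz":[0,0,-0.02],"fingers":-0.2},{"delta_rot":[0,0,0],"xyz":[0,0,-0.06],"fingers":-0.2},{"delta_rot":[0,0,0],"xyz":[0,0,-0.11],"fingers":-0.2},{"delta_rot":[0,0,0],"xyz":[-0.0,0,-0.15],"fingers":-0.2},{"delta_rot":[0,0,0],"xyz":[0,0,-0.15],"fingers":-0.2},{"delta_rot":[0,0,0],"xyz":[0,0,-0.15],"fingers":-0.2}]' >/dev/null
python3 d.py '[.6097,-.1501,.082,21.7]'
python3 - <<'E'
from h import *
s=viewer.read_camera('scene')['img']; 
cv2.imwrite('pics/e1.png',cv2.resize(s[140:260,120:280],(800,600),interpolation=cv2.INTER_CUBIC)[:,:,::-1])
E
```

```text
t 11.45 pos [ 0.6089 -0.1498  0.2305] tooly yaw 21.71 tilt 0.1 q7 0.78 F [-0.6  0.2 -1. ] T [ 0.05  0.03 -0.02] grip 0.0 0.5955413306914273
tool delta [-0.0005  0.0004  0.1485] az 0.01
```

View pics/e1.png

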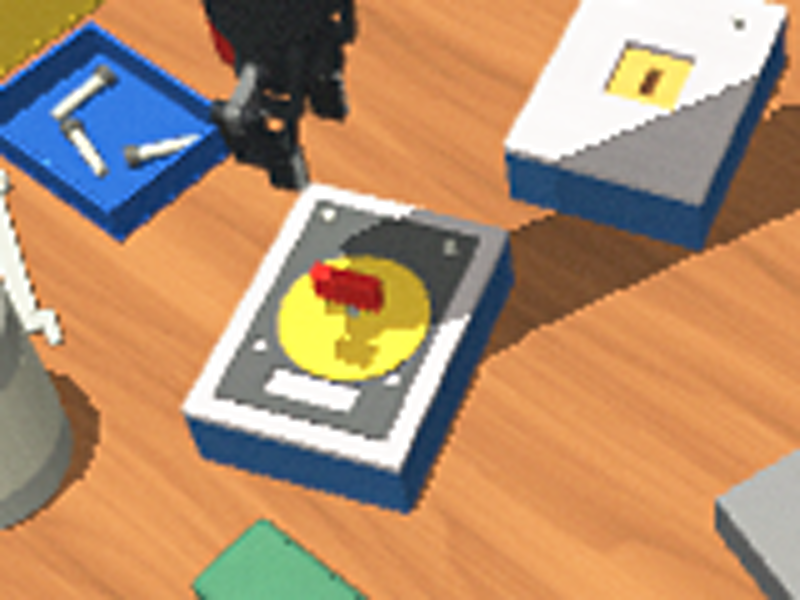

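The disc lies flat on the gasket, with the handle at crop (350,288) turned across the slot and the gasket on its dowels. One quick check of the seated height before handing in.

```bash
python3 - <<'E'
from h import *
c=viewer.read_camera('scene'); hsv=cv2.cvtColor(c['img'],cv2.COLOR_RGB2HSV).astype(int)[185:210,178:202]
m=((hsv[...,0]<8)|(hsv[...,0]>172))&(hsv[...,1]>150); ys,xs=np.nonzero(m); print('red',xs.min()+178,xs.max()+178,ys.min()+185,ys.max()+185,m.sum())
th=np.radians(111.7); u=np.array([np.cos(th),np.sin(th)]); v=np.array([-u[1],u[0]])
for zo in (.041,.038,.046):
    P=np.array([proj(c,[*(np.array([.6095,-.150])+a*.023*u+b*.006*v),zo+z]) for a in(-1,1) for b in(-1,1) for z in(.044,.07)])
    print(zo,P.min(0).round(1),P.max(0).round(1))
E
```

```text
red 182 195 193 201 86
0.041 [180.8 191.2] [196.5 202.1]
0.038 [181.  191.8] [196.6 202.6]
0.046 [180.6 190.3] [196.3 201.2]
```

```bash
python3 -c "
from station import job; print(job.hand_in())"
```

```text
the job is handed in; nothing more can be done
None
```

I handed the job in at about 11.5 s on the clock. The toggle went through the gasket bore and the plate slot, was pressed down, given a quarter turn and let go. In the last picture its disc lies flat on the gasket and the gasket is still on its dowels. The bar being seated in the groove is inferred from the height and force just before release, because the camera could not confirm it to the millimetre.

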